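# Power up the microscope in order

## Robot

A 7-joint arm with a two-finger parallel gripper is mounted at the origin on the work surface. World frame = base frame: x ahead of the robot, y to its left, z up, the work surface at z = 0. Lengths are in m, angles in rad, forces in N, time in s.
With the tool pointing down it reaches from about 0.425 to 0.875 m from the base axis. Payload 4.7 kg.
Tool frame: the origin (TCP) lies on the centre line of the jaws, within the pads' length; the fingertips stand 14 mm ahead of it and the grasp point (between the pads) lies 5 mm behind it; z points along the fingers, y is the line along which they close (so a half turn about z gives the same grasp; the last joint's range is limited). The gripper opens to 87 mm and grips with 3 to 60 N. Pads are 19 mm wide; open, the fingers measure 117 mm over their backs; the gripper's body (75 mm by 190 mm) begins 51 mm behind the grasp point.
Start: joints at [1.338, 0.321, -0.07, 1.45, 0.023, 1.371, -0.057], TCP at [0.159, -0.63, 0.207] pointing down, gripper open.
Joint ranges: [-2.86, 2.86], [-0.3, 2.09], [-1.38, 1.24], [0.06, 2.45], [-1.56, 4.7], [0.09, 2.05], [-2.69, 2.69]. Speed limits (rad/s): [2.57, 2.57, 3.14, 3.14, 3.14, 3.14, 3.14].

## Interface

Orientations are given as a rotation vector (axis times angle).
In Python, from bench import ctrl gives the robot as it stands.
- The arm moves only by the tool send_rows, never from a script. Its argument "steps" is a list of rows, each an object of numbers: "tx", "ty", "tz": the shift along the tool's x, y, z in units of 60 mm (1.0 is 60 mm); "turn": the turn about the tool's z in units of 8 degrees (1.0 is 8 degrees); "grip": the opening, from 0 (shut) to 1 (fully open). A call has 1 to 12 rows; each row shifts and turns the commanded pose from where the row before left it, along the tool's axes as they then stand; what a row does not reach is not made up. A row lasts 1/8 s, in which the tool goes at most 62.5 mm and 10.7 degrees, less where a joint would pass 70% of its speed; a pose out of reach is approached as far as the arm can. A call is refused whole if a number of a shift passes 1 or a number of a turn 1, either way. A call with a gripper value outside its range is refused whole. The fingers move at their own pace and stop on an object; "newtons" is the grip in N (left out, the last holds). Time passes only in rows, so rows that do not move let the fingers close. It gives the time, the measured TCP pose, the force, the opening and the grip force at its end, in the units of the state.
- ctrl.get_state(): the state, without advancing time (a new reading comes with each control period).
- ctrl.get_image(name): name is "scene" or "top"; returns a dict with "pixels" (420x560x3 uint8, red, green, blue), "K" (3x3 intrinsics, pixels), "cam_to_world" (4x4, takes a point from camera to world coordinates). Camera axes: x right, y down, z forward; pixel columns grow to the right and rows downward; lengths in m; the calibration is good to about 2 mm. A picture is of the moment at which its call begins. There is no depth.
- ctrl.close_job(): hands the job in; it is judged then, once.
The state is a dict: "time": time; "joint_positions": joint angles; "qd": joint speeds; "joint_torque": joint torques, N m; "position": TCP position; "tool_rot": TCP orientation; "ft_force": force on the tool from outside, world axes, zero at the start; "torque": the same for the moment, N m; "grip_width": opening from 0.0 (shut) to 1.0 (fully open); "grip_force": force on a finger pad.
Only numpy, scipy, OpenCV 4.12 (cv2) and the standard library are available. Lean on these libraries where they do the work, as an engineer would, in place of code of your own. Each camera call takes 0.05 s, during which the arm holds its last target. There are 200 camera calls.

## Task

Power up the microscope with a fingertip, in this order: press in the large round key on the lamp supply, then the long bar key on the joystick console, then the square key on the camera box, each lightly, straight down until it is fully home, where it stays in by itself. Leave the lamp supply's small reset button out, grasp and lift nothing, do not shove the instruments, and leave the other things on the bench where they are.

Things in the scene. Friction and masses are not known exactly. Their poses are not given: they have to be found in the camera images.
- lamp_supply: lamp supply: the tallest of three white instruments, a box 100 (x) x 120 (y) mm, top face 89 mm above the bench, black vent slots in its sides, about 1.4 kg. Loose on the bench, free to slide. Origin: centre of the underside; x away from its front, y to its left, z up. On its top stand the large round key (centre at x 0, y +25 mm) and the small reset button (x 0, y -42 mm).
- console: joystick console: the lowest white box, 100 (x) x 120 (y) mm, top face 42 mm above the bench, about 1.0 kg. Loose on the bench, free to slide. Origin: centre of the underside; x away from its front, y to its left, z up. A fixed stub joystick with a rubber ball (18 mm across, top 28 mm above the top face) stands at x +22 mm, y 0; the bar key lies at x -28 mm, y 0.
- camera_box: camera box: the middle-height white box, 100 (x) x 120 (y) mm, top face 64 mm above the bench, about 1.2 kg. Loose on the bench, free to slide. Origin: centre of the underside; x away from its front, y to its left, z up. Five aluminium fins 6 mm high cover its top from y -13 to -53 mm; the square key stands at x 0, y +32 mm.
- lamp_key_top (a point): centre of the top face of the large round black key, 30 mm across; 16 mm above the lamp supply's top face when out. Moves with the key; axes as the lamp supply's.
- console_key_top (a point): centre of the top face of the long black bar key, 18 (x) x 60 (y) mm; 22 mm above the console's top face when out. Moves with the key; axes as the console's.
- camera_key_top (a point): centre of the top face of the square black key, 26 x 26 mm; 18 mm above the camera box's top face when out. Moves with the key; axes as the camera box's.
- lamp_key (a joint): how far the lamp supply's round key is pressed in, m: 0 = out, 0.008 = fully home. It gives way straight down at about 3 N and has no return spring: it stays where it is left. Its cap sits on a stiff spring of 3 N per mm (4 mm of give), so the cap's top sinks about 9 mm for the key to be home, then resists 3 N more with each further mm. 
- console_key (a joint): how far the console's bar key is pressed in, m: 0 = out, 0.008 = fully home. It gives way straight down at about 3 N and has no return spring: it stays where it is left. Its cap sits on a stiff spring of 3 N per mm (4 mm of give), so the cap's top sinks about 9 mm for the key to be home, then resists 3 N more with each further mm. 
- camera_key (a joint): how far the camera box's square key is pressed in, m: 0 = out, 0.008 = fully home. It gives way straight down at about 3 N and has no return spring: it stays where it is left. Its cap sits on a stiff spring of 3 N per mm (4 mm of give), so the cap's top sinks about 9 mm for the key to be home, then resists 3 N more with each further mm. 
- reset_key (a joint): how far the lamp supply's small round reset button (12 mm across, only 5 mm proud of the top face) is pressed in, m: 0 = out, 0.004 = in; 2 N. It must stay out.
- petri_dish: closed clear petri dish, 62 mm across, 16 mm high; bystander, loose. Origin: centre of its underside.
- lens_can: dark steel round lens canister, 40 mm across, 52 mm high; bystander, loose. Origin: centre of its underside.
- slide_box: flat closed slide box, 86 x 101 x 35 mm; bystander, loose. Origin: centre of its underside.
- tube_rack: empty blue open rack, 70 x 130 x 55 mm; bystander, loose. Origin: centre of its underside.
- reagent_bottle: amber jar, 52 mm across, 105 mm high; bystander, loose. Origin: centre of its underside.
- pen: white and black square-bodied marker pen lying down, about 120 x 13 x 13 mm, long axis = its x; bystander, loose. Origin: centre of its underside near its middle.
- waste_cup: open grey cup, 60 mm across, 60 mm high; bystander, loose. Origin: centre of its underside.
Things that resemble listed ones, but are neither listed nor needed, are in the scene too. Leave any orange or yellow look-alike of the lamp_supply alone.

How it is judged:
On the way, in this order (a step that is already met when the one before it is completed fails the run):
1. the lamp supply's round key is in (over 6 of 8 mm) (value of joint lamp_key above 0.006 m), for 0.2 s.
2. then the console's bar key is in (value of joint each of lamp_key, console_key above 0.006 m), for 0.2 s.
3. then the camera box's square key is in (all of step 2 and value of joint camera_key above 0.006 m), for 0.2 s.
At the end, for the whole second after the job is handed in: All three keys are in by more than 6 of their 8 mm, the reset button is out (under 2 mm), every instrument is upright, at rest and within 20 mm of where it started, and every other thing is at rest within 20 mm of its start (all of step 3 and value of joint reset_key below 0.002 m and distance of each of lamp_supply, console, camera_box, petri_dish, lens_can, slide_box, tube_rack, reagent_bottle, pen, waste_cup from where it was at the start of the episode below 0.02 m and angle between each of lamp_supply, console, camera_box's own z axis and vertical below 0.1 rad and linear speed of each of lamp_supply, console, camera_box below 0.02 m/s and linear speed of each of petri_dish, lens_can, slide_box, tube_rack, reagent_bottle, pen, waste_cup below 0.03 m/s); the robot touches nothing.
It fails at once if a key goes in (over 3 mm) before the one that comes ahead of it in the order is in ((value of joint console_key above 0.003 m and value of joint lamp_key below 0.006 m) or (value of joint camera_key above 0.003 m and value of joint console_key below 0.006 m)).
It fails at once if the small reset button is pressed (value of joint reset_key above 0.002 m).
It fails at once if an instrument is pushed harder than a light touch, over 20 N (contact force between any of the fingers, the arm and lamp_supply above 20 N or contact force between any of the fingers, the arm and console above 20 N or contact force between any of the fingers, the arm and camera_box above 20 N).
It fails at once if an instrument is shoved over 20 mm, lifted over 8 mm or tipped (distance of any of lamp_supply, console, camera_box from where it was at the start of the episode above 0.02 m or height (world z) of any of lamp_supply, console, camera_box above 0.008 m or angle between any of lamp_supply, console, camera_box's own z axis and vertical above 0.1 rad).
It fails at once if another thing on the bench is moved over 20 mm, lifted or knocked over (distance of any of petri_dish, lens_can, slide_box, tube_rack, reagent_bottle, pen, waste_cup from where it was at the start of the episode above 0.02 m or height (world z) of any of petri_dish, lens_can, slide_box, tube_rack, reagent_bottle, pen, waste_cup above 0.015 m or angle between any of petri_dish, lens_can, slide_box, tube_rack, reagent_bottle, pen, waste_cup's own z axis and vertical above 0.35 rad).
It also fails if it takes over 48 s, if anything falls off the work surface, if the arm or the gripper's body presses on something with over 40 N, if the wrist force passes 120 N, or if a joint passes its speed limit or range.

## Working session

There is one attempt and no reset: what is moved stays moved. The work goes in short steps, Python scripts to look and compute and a tool call to move; the robot and the scene stay as the last step left them, time stands still between calls to the robot, and variables do not carry over. Pictures are saved under pics/ and viewed, at most 10 in all, crops included, and the job is handed in when it is done.

Besides the shell and the picture viewer there is one more tool, called after ">>>" as a command line: name --argument value ..., lists and objects as JSON in quotes. send_rows: Moves the arm, as the interface text tells. Its arguments: {"type":"object","properties":{"steps":{"type":"array"},"newtons":{"type":"number"}},"required":["steps"]}

```bash
mkdir -p pics; python3 - <<'E'
from bench import ctrl
import cv2,numpy as np
for n in("top","scene"):
    r=ctrl.get_image(n); cv2.imwrite(f"pics/{n}0.png",cv2.resize(r["pixels"][:,:,::-1],(800,600),interpolation=cv2.INTER_CUBIC))
    np.savez(f"pics/{n}.npz",**r); print(r["K"],r["cam_to_world"])
print(ctrl.get_state())
E
```

```text
[[493.15772002   0.         277.86973193]
 [  0.         493.15772002 208.23741385]
 [  0.           0.           1.        ]] [[-1.53055076e-03 -9.98553849e-01  5.37388938e-02  4.54690087e-01]
 [-9.99993999e-01  1.69535824e-03  3.02136700e-03  1.00654360e-01]
 [-3.10810432e-03 -5.37339469e-02 -9.98550451e-01  1.74679525e+00]
 [ 0.00000000e+00  0.00000000e+00  0.00000000e+00  1.00000000e+00]]
[[479.16413354   0.         289.32366789]
 [  0.         479.16413354 209.61731478]
 [  0.           0.           1.        ]] [[ 0.82879186  0.41159722 -0.37906698  1.09742836]
 [ 0.55942868 -0.62400835  0.54557596 -0.66561659]
 [-0.01198342 -0.66422985 -0.74743234  1.14932477]
 [ 0.          0.          0.          1.        ]]
{'time': 0.1, 'joint_positions': array([ 1.33808579,  0.32176853, -0.07008666,  1.45154747,  0.02259709,
        1.37081137, -0.056927  ]), 'qd': array([-6.05444229e-05, -5.95478686e-04, -1.63788444e-03, -3.69916539e-03,
       -1.58722125e-04,  1.14915516e-03, -8.24397225e-04]), 'joint_torque': array([ 1.19411834e-04, -4.92570984e+01, -4.05747285e-01, -3.13397920e+01,
       -6.41783117e-02,  3.95293278e-02,  4.98754923e-05]), 'position': array([ 0.15862816, -0.62980458,  0.20596095]), 'tool_rot': array([-3.11599307e+00, -3.86497074e-01,  4.77546896e-04]), 'ft_force': array([-0.65027892, -0.50677864,  0.7911173 ]), 'torque': array([-0.00794896, -0.05059172, -0.00742308]), 'grip_force': 0.0, 'grip_width': 0.9991799483067336}
```

View pics/top0.png

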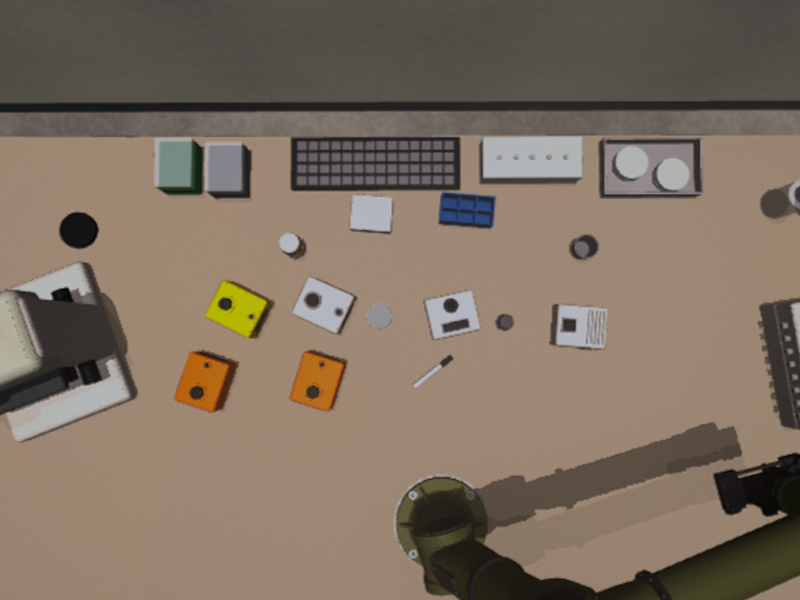

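View pics/scene0.png

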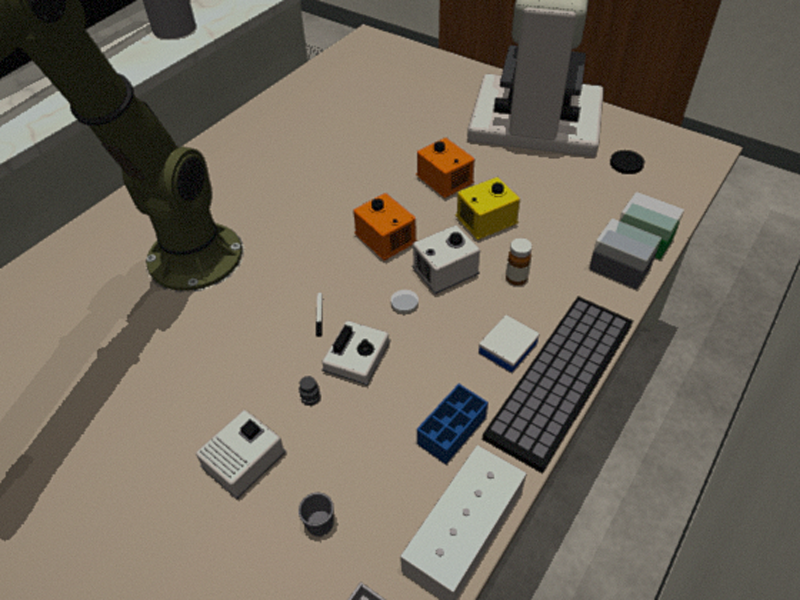

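The top view (800x600) shows the white lamp supply's key at (313,300) with its reset at (338,312). The console bar key is at (456,325) and the camera key at (569,325). In the scene view the same keys are at (456,239), (342,339) and (250,430). Next I'll enlarge crops of each to refine these.

```bash
python3 - <<'E'
import cv2,numpy as np
C={"top":[(219,210),(317,220),(398,228)],"scene":[(319,167),(240,237),(175,301)]}
rows=[]
for n in C:
    p=np.load(f"pics/{n}.npz")["pixels"][:,:,::-1]; t=[]
    for u,v in C[n]:
        c=cv2.resize(p[v-16:v+17,u-16:u+17],(264,264),interpolation=cv2.INTER_NEAREST)
        for i in range(0,33,4): cv2.putText(c,str(u-16+i),(i*8,8),0,.28,(0,0,255),1);cv2.putText(c,str(v-16+i),(0,i*8+8),0,.28,(0,0,255),1);cv2.line(c,(i*8+4,10),(i*8+4,13),(0,0,255),1);cv2.line(c,(18,i*8+4),(22,i*8+4),(0,0,255),1)
        t.append(c)
    rows.append(np.hstack(t))
cv2.imwrite("pics/crops.png",np.vstack(rows))
E
```

```text
(no output)
```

View pics/crops.png

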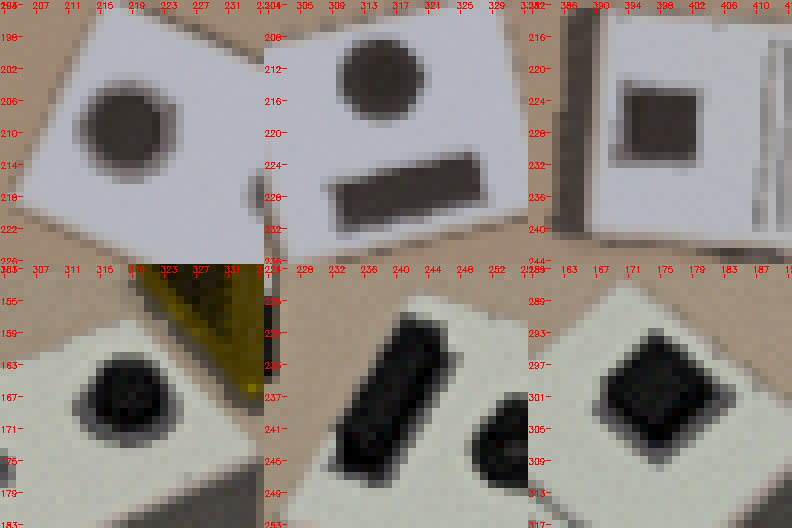

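The crops put the top-view key centres at lamp (218.1,209.6), console (318.9,227.5) and camera (398.4,227.4). In the scene view they are at (318.8,165.8), (239.5,237) and (174.6,300.6).

```bash
python3 - <<'E'
import numpy as np
from bench import ctrl
from scipy.spatial.transform import Rotation as R
P={"top":[(218.1,209.6),(318.9,227.5),(398.4,227.4)],"scene":[(318.8,165.8),(239.5,237),(174.6,300.6)]}
Z=[.105,.064,.082]
for n in P:
    d=np.load(f"pics/{n}.npz");T=d["cam_to_world"]
    for (u,v),z in zip(P[n],Z):
        r=T[:3,:3]@np.linalg.inv(d["K"])@[u,v,1];c=T[:3,3];print(n,(c+r*(z-c[2])/r[2]).round(4))
s=ctrl.get_state();print(R.from_rotvec(s["tool_rot"]).as_matrix().round(4),s["position"])
E
```

```text
top [0.5388 0.3049 0.105 ]
top [ 0.4793 -0.034   0.064 ]
top [ 0.4789 -0.3005  0.082 ]
scene [0.5418 0.3022 0.105 ]
scene [ 0.486  -0.0404  0.064 ]
scene [ 0.4853 -0.3063  0.082 ]
[[ 9.697e-01  2.443e-01 -5.000e-04]
 [ 2.443e-01 -9.697e-01  1.700e-03]
 [-1.000e-04 -1.700e-03 -1.000e+00]] [ 0.15862816 -0.62980458  0.20596095]
```

>>> send_rows --steps '[{"tx": 0.8, "ty": -0.36, "grip": 0}, {"tx": 0.8, "ty": -0.36, "grip": 0}, {"tx": 0.8, "ty": -0.36, "grip": 0}, {"tx": 0.8, "ty": -0.36, "grip": 0}, {"tx": 0.8, "ty": -0.36, "grip": 0}, {"tx": 0.8, "ty": -0.36, "grip": 0}, {"tx": 0.8, "ty": -0.36, "grip": 0}, {"grip": 0}, {"grip": 0}]' --newtons 5

```text
validation failed for argument at $.st...
```

>>> send_rows --steps '[{"tx": 0.36, "ty": -0.9, "grip": 0}, {"tx": 0.36, "ty": -0.9, "grip": 0}, {"tx": 0.36, "ty": -0.9, "grip": 0}, {"tx": 0.36, "ty": -0.9, "grip": 0}, {"tx": 0.36, "ty": -0.9, "grip": 0}, {"tx": 0.36, "ty": -0.9, "grip": 0}, {"tx": 0.36, "ty": -0.9, "grip": 0}, {"tx": 0.36, "ty": -0.9, "grip": 0}, {"tx": 0.36, "ty": -0.9, "grip": 0}, {"tx": 0.36, "ty": -0.9, "grip": 0}, {"tx": 0.36, "ty": -0.9, "grip": 0}, {"grip": 0}]'

```text
validation failed for argument at $.st...
```

>>> send_rows --steps '[{"tx": 0.8, "ty": -0.36, "tz": 0, "turn": 0, "grip": 0}, {"tx": 0.8, "ty": -0.36, "tz": 0, "turn": 0, "grip": 0}, {"tx": 0.8, "ty": -0.36, "tz": 0, "turn": 0, "grip": 0}, {"tx": 0.8, "ty": -0.36, "tz": 0, "turn": 0, "grip": 0}, {"tx": 0.8, "ty": -0.36, "tz": 0, "turn": 0, "grip": 0}, {"tx": 0.8, "ty": -0.36, "tz": 0, "turn": 0, "grip": 0}, {"tx": 0.8, "ty": -0.36, "tz": 0, "turn": 0, "grip": 0}, {"tx": 0, "ty": 0, "tz": 0, "turn": 0, "grip": 0}]' --newtons 5

```text
time: 1.1
position: [0.4522, -0.3963, 0.2066]
tool_rot: [-3.113, -0.401, -0.003]
ft_force: [-1.0, -0.8, -0.0]
grip_width: 0.171
grip_force: 0.0
```

>>> send_rows --steps '[{"tx": 0.36, "ty": -0.92, "tz": 0, "turn": 0, "grip": 0}, {"tx": 0.36, "ty": -0.92, "tz": 0, "turn": 0, "grip": 0}, {"tx": 0.36, "ty": -0.92, "tz": 0, "turn": 0, "grip": 0}, {"tx": 0.36, "ty": -0.92, "tz": 0, "turn": 0, "grip": 0}, {"tx": 0.36, "ty": -0.92, "tz": 0, "turn": 0, "grip": 0}, {"tx": 0.36, "ty": -0.92, "tz": 0, "turn": 0, "grip": 0}, {"tx": 0.36, "ty": -0.92, "tz": 0, "turn": 0, "grip": 0}, {"tx": 0.36, "ty": -0.92, "tz": 0, "turn": 0, "grip": 0}, {"tx": 0.36, "ty": -0.92, "tz": 0, "turn": 0, "grip": 0}, {"tx": 0.36, "ty": -0.92, "tz": 0, "turn": 0, "grip": 0}, {"tx": 0.36, "ty": -0.92, "tz": 0, "turn": 0, "grip": 0}, {"tx": 0, "ty": 0, "tz": 0, "turn": 0, "grip": 0}]'

```text
time: 2.6
position: [0.528, 0.2505, 0.2063]
tool_rot: [-3.113, -0.399, 0.003]
ft_force: [-0.4, 0.0, -0.2]
grip_width: 0.005
grip_force: 0.0
```

>>> send_rows --steps '[{"tx": 0.42, "ty": -0.8, "tz": 0, "turn": 0, "grip": 0}, {"tx": 0, "ty": 0, "tz": 0.5, "turn": 0, "grip": 0}, {"tx": 0, "ty": 0, "tz": 0.5, "turn": 0, "grip": 0}, {"tx": 0, "ty": 0, "tz": 0, "turn": 0, "grip": 0}]'

```text
time: 3.1
position: [0.5416, 0.2946, 0.1441]
tool_rot: [3.115, 0.383, -0.008]
ft_force: [0.2, -0.4, 0.8]
grip_width: 0.007
grip_force: 0.0
```

```bash
cat >look.py <<'E'
import sys,cv2,numpy as np
from bench import ctrl
from scipy.spatial.transform import Rotation as R
u,v,ut,vt,name=*map(int,sys.argv[1:5]),sys.argv[5]
s=ctrl.get_state();M=R.from_rotvec(s["tool_rot"]).as_matrix()
tip=s["position"]+M@[0,0,.014]
o=[]
for n,(a,b) in {"scene":(u,v),"top":(ut,vt)}.items():
    r=ctrl.get_image(n);T=r["cam_to_world"];q=r["K"]@(T[:3,:3].T@(tip-T[:3,3]));q=q[:2]/q[2]
    c=cv2.resize(np.ascontiguousarray(r["pixels"][b-25:b+25,a-20:a+20,::-1]),(400,500),interpolation=cv2.INTER_CUBIC)
    cv2.drawMarker(c,tuple(int(x) for x in ((q-[a-20,b-25])*10+5)),(0,255,0),0,12,1)
    print(n,q,"crop origin",a-20,b-25);o.append(c)
cv2.imwrite(f"pics/{name}.png",np.hstack(o));print(tip,M[:,0])
E
python3 look.py 319 160 218 209 lamp1
```

```text
scene [317.69315568 161.28110546] crop origin 299 135
top [220.32669536 208.39585096] crop origin 198 184
[0.54149624 0.29452919 0.13008424] [ 0.97018427  0.24230551 -0.00552392]
```

View pics/lamp1.png

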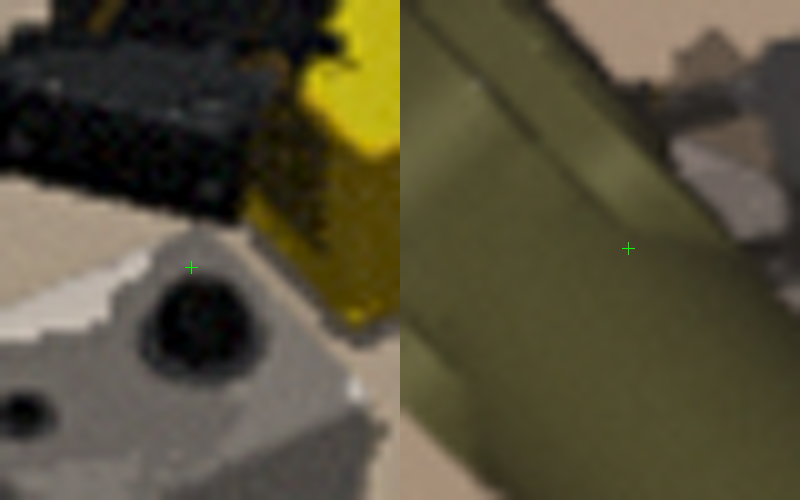

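The scene crop shows the round key clear at crop (203,325). The gripper body is above it and hides the fingertip, so the pictures can't check the tip. I'll centre the tool and go down by force.

>>> send_rows --steps '[{"tx": 0.02, "ty": -0.15, "tz": 0.1, "turn": 0, "grip": 0}, {"tx": 0, "ty": 0, "tz": 0.1, "turn": 0, "grip": 0}, {"tx": 0, "ty": 0, "tz": 0.1, "turn": 0, "grip": 0}, {"tx": 0, "ty": 0, "tz": 0, "turn": 0, "grip": 0}, {"tx": 0, "ty": 0, "tz": 0, "turn": 0, "grip": 0}]'

```text
time: 3.82
position: [0.5415, 0.3069, 0.129]
tool_rot: [3.118, 0.386, 0.0]
ft_force: [1.2, 0.5, 1.0]
grip_width: 0.0
grip_force: 0.0
```

>>> send_rows --steps '[{"tx": 0, "ty": 0.05, "tz": 0.05, "turn": 0, "grip": 0}, {"tx": 0, "ty": 0, "tz": 0.05, "turn": 0, "grip": 0}, {"tx": 0, "ty": 0, "tz": 0.03, "turn": 0, "grip": 0}, {"tx": 0, "ty": 0, "tz": 0, "turn": 0, "grip": 0}]'

```text
time: 4.32
position: [0.542, 0.304, 0.1209]
tool_rot: [3.118, 0.387, -0.001]
ft_force: [-0.1, -1.1, 0.8]
grip_width: 0.006
grip_force: 0.0
```

>>> send_rows --steps '[{"tx": 0, "ty": 0, "tz": 0.03, "turn": 0, "grip": 0}, {"tx": 0, "ty": 0, "tz": 0.03, "turn": 0, "grip": 0}, {"tx": 0, "ty": 0, "tz": 0, "turn": 0, "grip": 0}]'

```text
time: 4.7
position: [0.542, 0.304, 0.1173]
tool_rot: [3.118, 0.387, -0.001]
ft_force: [-0.0, -0.1, 0.4]
grip_width: 0.008
grip_force: 0.0
```

>>> send_rows --steps '[{"tx": 0, "ty": 0, "tz": 0.03, "turn": 0, "grip": 0}, {"tx": 0, "ty": 0, "tz": 0.02, "turn": 0, "grip": 0}, {"tx": 0, "ty": 0, "tz": 0, "turn": 0, "grip": 0}]'

```text
time: 5.08
position: [0.5421, 0.3039, 0.1144]
tool_rot: [3.118, 0.387, -0.0]
ft_force: [-0.1, 0.9, 0.0]
grip_width: 0.008
grip_force: 0.0
```

>>> send_rows --steps '[{"tx": 0, "ty": 0, "tz": 0.02, "turn": 0, "grip": 0}, {"tx": 0, "ty": 0, "tz": 0.02, "turn": 0, "grip": 0}, {"tx": 0, "ty": 0, "tz": 0, "turn": 0, "grip": 0}]'

```text
time: 5.45
position: [0.542, 0.304, 0.1119]
tool_rot: [3.118, 0.387, -0.0]
ft_force: [-0.2, 1.0, -0.2]
grip_width: 0.007
grip_force: 0.0
```

```bash
python3 - <<'E'
import cv2
from bench import ctrl
p=ctrl.get_image("scene")["pixels"][120:220,250:390,::-1]
cv2.imwrite("pics/l2.png",cv2.resize(p,None,fx=5.7,fy=5.7,interpolation=cv2.INTER_CUBIC))
s=ctrl.get_state();print(s["position"],s["ft_force"],s["torque"])
E
```

```text
[0.54207731 0.30401361 0.11203822] [-0.2155669  -0.20842141  0.58396422] [-0.01349512  0.03910433 -0.00747416]
```

View pics/l2.png

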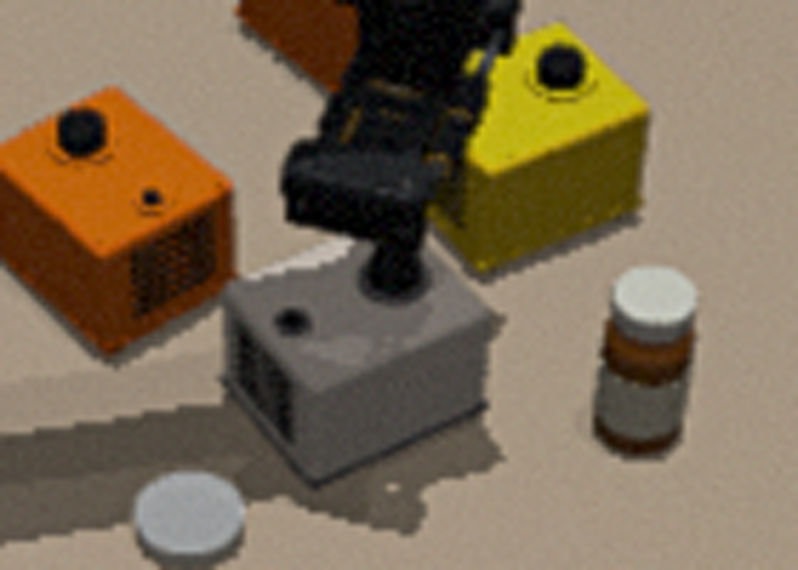

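The picture shows the closed fingers at (395,250), over the round key's centre, but there is no force yet. I'll keep going down gently.

>>> send_rows --steps '[{"tx": 0, "ty": 0, "tz": 0.02, "turn": 0, "grip": 0}, {"tx": 0, "ty": 0, "tz": 0.02, "turn": 0, "grip": 0}]'

```text
time: 5.75
position: [0.5421, 0.304, 0.1096]
tool_rot: [3.118, 0.387, 0.0]
ft_force: [0.4, -0.1, -0.9]
grip_width: 0.005
grip_force: 0.0
```

>>> send_rows --steps '[{"tx": 0, "ty": 0, "tz": 0.02, "turn": 0, "grip": 0}, {"tx": 0, "ty": 0, "tz": 0, "turn": 0, "grip": 0}]'

```text
time: 6.0
position: [0.542, 0.304, 0.1083]
tool_rot: [3.118, 0.387, -0.001]
ft_force: [0.0, -0.3, -0.1]
grip_width: 0.004
grip_force: 0.0
```

```bash
python3 - <<'E'
import cv2,numpy as np
from bench import ctrl
r=ctrl.get_image("scene")
p=r["pixels"][145:180,300:340,::-1].astype(float)
p=np.clip(255*(p/255)**.45,0,255).astype(np.uint8)
q=np.load("pics/scene.npz")["pixels"][145:180,300:340,::-1].astype(float)
q=np.clip(255*(q/255)**.45,0,255).astype(np.uint8)
cv2.imwrite("pics/l3.png",cv2.resize(np.hstack([p,q]),None,fx=10,fy=10,interpolation=cv2.INTER_CUBIC))
T=r["cam_to_world"]
for X in [(.542,.304,.094),(.542,.304,.105),(.542,.304,.089)]:
    a=r["K"]@(T[:3,:3].T@(np.array(X)-T[:3,3]));print(X,(a[:2]/a[2]-[300,145])*10+5)
E
```

```text
(0.542, 0.304, 0.094) [195.27733848 235.18175007]
(0.542, 0.304, 0.105) [196.4684219  209.90032944]
(0.542, 0.304, 0.089) [194.74016297 246.5836047 ]
```

View pics/l3.png

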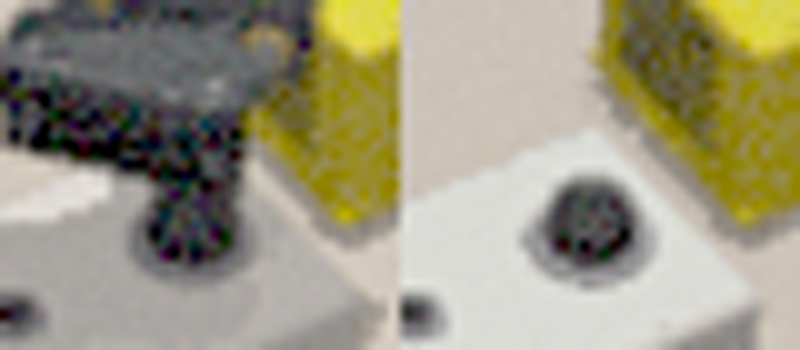

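The left half shows the finger on the key at about (190,220) and looks slightly sunk, but that's not conclusive. I'll carry on in sub-millimetre rows.

>>> send_rows --steps '[{"tx": 0, "ty": 0, "tz": 0.01, "turn": 0, "grip": 0}, {"tx": 0, "ty": 0, "tz": 0.01, "turn": 0, "grip": 0}]'

```text
time: 6.3
position: [0.5421, 0.304, 0.1073]
tool_rot: [3.118, 0.387, 0.0]
ft_force: [-0.2, -0.8, 1.1]
grip_width: 0.005
grip_force: 0.0
```

>>> send_rows --steps '[{"tx": 0, "ty": 0, "tz": 0.01, "turn": 0, "grip": 0}, {"tx": 0, "ty": 0, "tz": 0, "turn": 0, "grip": 0}]'

```text
time: 6.55
position: [0.542, 0.304, 0.1066]
tool_rot: [3.118, 0.387, -0.0]
ft_force: [0.5, 0.7, -0.3]
grip_width: 0.002
grip_force: 0.0
```

>>> send_rows --steps '[{"tx": 0, "ty": 0, "tz": 0.01, "turn": 0, "grip": 0}, {"tx": 0, "ty": 0, "tz": 0, "turn": 0, "grip": 0}]'

```text
time: 6.8
position: [0.5421, 0.304, 0.106]
tool_rot: [3.118, 0.387, -0.0]
ft_force: [-0.9, -0.5, 0.3]
grip_width: 0.007
grip_force: 0.0
```

>>> send_rows --steps '[{"tx": 0, "ty": 0, "tz": 0.01, "turn": 0, "grip": 0}, {"tx": 0, "ty": 0, "tz": 0, "turn": 0, "grip": 0}]'

```text
time: 7.05
position: [0.542, 0.304, 0.1054]
tool_rot: [3.118, 0.387, -0.0]
ft_force: [0.3, 0.3, 0.2]
grip_width: 0.009
grip_force: 0.0
```

>>> send_rows --steps '[{"tx": 0, "ty": 0, "tz": 0.01, "turn": 0, "grip": 0}, {"tx": 0, "ty": 0, "tz": 0, "turn": 0, "grip": 0}]'

```text
time: 7.3
position: [0.5421, 0.304, 0.1048]
tool_rot: [3.118, 0.387, -0.0]
ft_force: [0.3, -0.0, 0.2]
grip_width: 0.006
grip_force: 0.0
```

```bash
python3 - <<'E'
import cv2,numpy as np
from bench import ctrl
f=lambda a:np.clip(255*(a[145:180,300:340,::-1]/90.)**.5,0,255).astype(np.uint8)
p=f(np.mean([ctrl.get_image("scene")["pixels"].astype(float) for _ in range(8)],0))
q=f(np.load("pics/scene.npz")["pixels"].astype(float))
cv2.imwrite("pics/l4.png",cv2.resize(np.hstack([p,q]),None,fx=10,fy=10,interpolation=cv2.INTER_CUBIC))
s=ctrl.get_state();print(s["ft_force"],s["torque"],s["joint_torque"])
E
```

```text
[ 0.40939176 -0.62323101  0.26942258] [-0.07293695 -0.02364608  0.04532974] [-3.82119888e-04 -4.43329024e+01 -9.36737806e+00 -2.83898431e+01
  1.99918920e-02 -8.25806614e-02  8.35360581e-07]
```

View pics/l4.png

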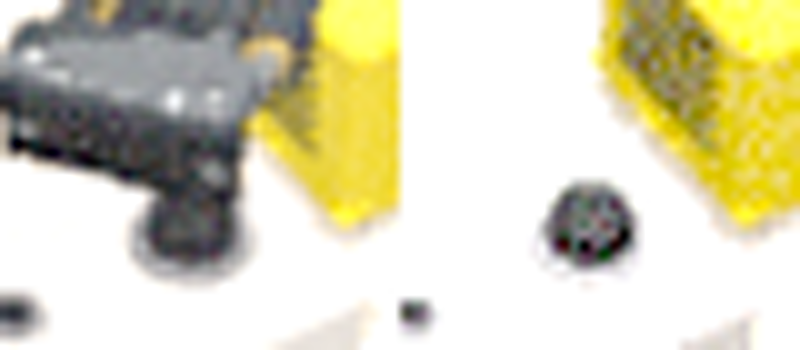

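>>> send_rows --steps '[{"tx": 0, "ty": 0, "tz": -0.1, "turn": 0, "grip": 0}, {"tx": 0, "ty": 0, "tz": -0.6, "turn": 0, "grip": 0}, {"tx": 0, "ty": 0, "tz": -0.3, "turn": 0, "grip": 0}, {"tx": 0, "ty": 0, "tz": 0, "turn": 0, "grip": 0}]'

```text
time: 8.2
position: [0.543, 0.3048, 0.1666]
tool_rot: [-3.117, -0.387, -0.005]
ft_force: [-0.2, -0.7, -0.4]
grip_width: 0.001
grip_force: 0.0
```

```bash
python3 - <<'E'
import cv2,numpy as np
from bench import ctrl
a=ctrl.get_image("scene")["pixels"];np.save("pics/after.npy",a)
b=np.load("pics/scene.npz")["pixels"]
for p in(b,a):
    g=p[148:184,304:334].max(2)
    print("\n".join("%d "%(148+i)+"".join("#" if x<45 else "+" if x<75 else "." for x in r) for i,r in enumerate(g)))
s=ctrl.get_state();print(s["position"],s["ft_force"],s["joint_torque"])
E
```

```text
148 ................++#########+..
149 .................+##########+.
150 .................+#####+#+#+++
151 ................++##########++
152 .................+++#######+..
153 .................+.+########+.
154 .................++.+######+..
155 .................++..+#####+.+
156 ..................+...+####+++
157 ......................++###+++
158 ......................+++#++.+
159 .....................+...+#+++
160 .........................+++++
161 .........................+++++
162 ........................++++++
163 .............##++........+++++
164 ............######+.......++++
165 ...........########........++.
166 ...........########+.......++.
167 ..........##########........+.
168 ..........##########..........
169 ..........+########+..........
170 ...........########+..........
171 ..........+..####++...........
172 ..............................
173 ..............................
174 ..............................
175 ..............................
176 ..............................
177 ..............................
178 ............................++
179 ...........
[... 907 characters left out ...]
.+##########+.........
170 .........+##########+.........
171 ..........++######++..........
172 ...........++++++++...........
173 ..............++++............
174 ..............................
175 ..............................
176 +.............................
177 +.............................
178 ..............................
179 ..............................
180 .......................++...+.
181 .......................+++...+
182 ...........................+++
183 ..................+...+.+...++
[0.54230301 0.3041188  0.16510915] [-0.52131145 -0.19647791 -0.4979656 ] [-8.83393572e-02 -4.39274275e+01 -8.94650996e+00 -3.07323182e+01
  9.16495628e-04 -1.07016102e-01  7.99229834e-03]
```

The key silhouette's top row hasn't moved (row 163 both before and after), so the key is still out. I'll overlay the gripper geometry from the TCP pose on the picture to see where the tip really is.

```bash
python3 - <<'E'
import cv2,numpy as np
from bench import ctrl
from scipy.spatial.transform import Rotation as R
s=ctrl.get_state();M=R.from_rotvec(s["tool_rot"]).as_matrix();t=s["position"]
o=[]
for n,(u0,v0,w,h) in {"scene":(280,100,66,100),"top":(190,165,66,100)}.items():
    r=ctrl.get_image(n);T=r["cam_to_world"]
    f=6
    c=cv2.resize(np.clip(255*(r["pixels"][v0:v0+h,u0:u0+w,::-1]/140.)**.5,0,255).astype(np.uint8),None,fx=f,fy=f,interpolation=cv2.INTER_CUBIC)
    def pr(X):
        a=r["K"]@(T[:3,:3].T@(np.array(X)-T[:3,3]));return tuple(int(round(k)) for k in (a[:2]/a[2]-[u0,v0])*f+f/2)
    def rect(hx,hy,z,col): cv2.polylines(c,[np.array([pr(t+M@[a*hx,b*hy,z]) for a,b in((1,1),(1,-1),(-1,-1),(-1,1))])],True,col,1)
    rect(.0375,.095,-.056,(0,0,255)); rect(.0095,.015,.014,(0,255,0))
    for k in range(24): 
        e=k*np.pi/12;cv2.circle(c,pr((.5403+.015*np.cos(e),.3035+.015*np.sin(e),.105)),1,(255,0,255),-1)
    o.append(c)
cv2.imwrite("pics/l5.png",np.hstack(o)); print(t)
E
```

```text
[0.54230301 0.3041188  0.16510915]
```

View pics/l5.png

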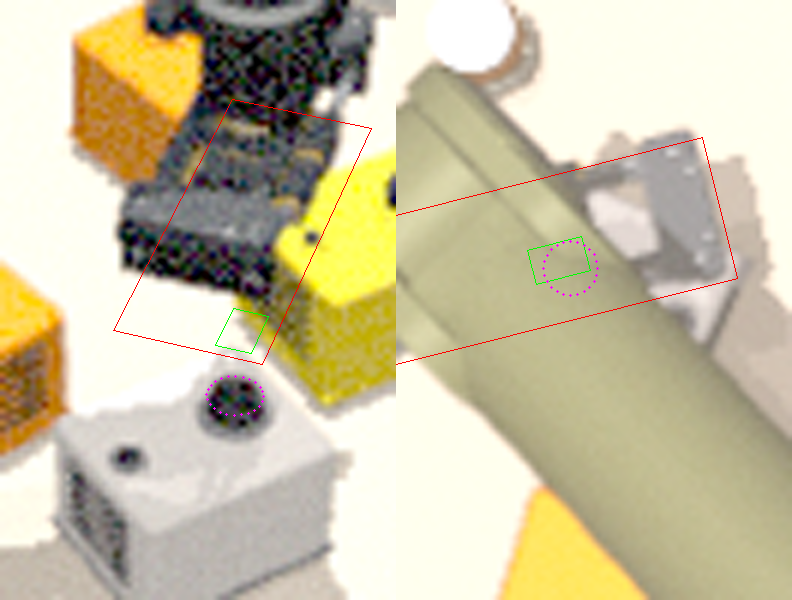

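The overlay matches in xy in the top view, right end about (720,210). In the scene view the gripper sits higher than the nominal geometry predicts, and no finger reaches the predicted tip at (242,332). The closed fingertip is therefore shorter than stated, so I'll go lower, guarded by force.

>>> send_rows --steps '[{"tx": 0, "ty": 0, "tz": 0.4, "turn": 0, "grip": 0}, {"tx": 0, "ty": 0, "tz": 0.4, "turn": 0, "grip": 0}, {"tx": 0, "ty": 0, "tz": 0.15, "turn": 0, "grip": 0}, {"tx": 0, "ty": 0, "tz": 0.05, "turn": 0, "grip": 0}, {"tx": 0, "ty": 0, "tz": 0, "turn": 0, "grip": 0}]'

```text
time: 8.98
position: [0.5423, 0.3043, 0.1053]
tool_rot: [-3.117, -0.387, -0.001]
ft_force: [-0.0, -0.0, 0.5]
grip_width: 0.006
grip_force: 0.0
```

>>> send_rows --steps '[{"tx": 0, "ty": 0, "tz": 0.01, "turn": 0, "grip": 0}, {"tx": 0, "ty": 0, "tz": 0.01, "turn": 0, "grip": 0}, {"tx": 0, "ty": 0, "tz": 0.01, "turn": 0, "grip": 0}]'

```text
time: 9.35
position: [0.5423, 0.3041, 0.1034]
tool_rot: [3.118, 0.387, 0.001]
ft_force: [0.3, 1.1, 0.3]
grip_width: 0.004
grip_force: 0.0
```

>>> send_rows --steps '[{"tx": 0, "ty": 0, "tz": 0.01, "turn": 0, "grip": 0}, {"tx": 0, "ty": 0, "tz": 0.01, "turn": 0, "grip": 0}, {"tx": 0, "ty": 0, "tz": 0.01, "turn": 0, "grip": 0}]'

```text
time: 9.72
position: [0.5421, 0.304, 0.1012]
tool_rot: [3.118, 0.387, -0.0]
ft_force: [-0.6, 0.3, -1.1]
grip_width: 0.008
grip_force: 0.0
```

>>> send_rows --steps '[{"tx": 0, "ty": 0, "tz": 0.02, "turn": 0, "grip": 0}, {"tx": 0, "ty": 0, "tz": 0.01, "turn": 0, "grip": 0}, {"tx": 0, "ty": 0, "tz": 0, "turn": 0, "grip": 0}]'

```text
time: 10.1
position: [0.542, 0.304, 0.0994]
tool_rot: [3.118, 0.387, -0.0]
ft_force: [-0.3, 0.6, -0.5]
grip_width: 0.009
grip_force: 0.0
```

>>> send_rows --steps '[{"tx": 0, "ty": 0, "tz": 0.02, "turn": 0, "grip": 0}, {"tx": 0, "ty": 0, "tz": 0.01, "turn": 0, "grip": 0}, {"tx": 0, "ty": 0, "tz": 0, "turn": 0, "grip": 0}]'

```text
time: 10.48
position: [0.542, 0.304, 0.0976]
tool_rot: [3.118, 0.387, -0.0]
ft_force: [-0.4, 0.6, 0.6]
grip_width: 0.006
grip_force: 0.0
```

>>> send_rows --steps '[{"tx": 0, "ty": 0, "tz": 0.02, "turn": 0, "grip": 0}, {"tx": 0, "ty": 0, "tz": 0.01, "turn": 0, "grip": 0}, {"tx": 0, "ty": 0, "tz": 0, "turn": 0, "grip": 0}]'

```text
time: 10.85
position: [0.542, 0.304, 0.0958]
tool_rot: [3.118, 0.387, -0.0]
ft_force: [0.2, 1.0, -0.2]
grip_width: 0.006
grip_force: 0.0
```

```bash
python3 - <<'E'
import numpy as np
from bench import ctrl
p=np.mean([ctrl.get_image("scene")["pixels"].astype(float) for _ in range(4)],0).max(2)
for v in range(156,178): print(v,"".join("%4d"%x for x in p[v,308:332]))
s=ctrl.get_state();print(s["position"],s["ft_force"])
E
```

```text
156   23  30  39  44  40  39  37  34  29  30  35  39  44  61  40  37  32  22  41  40  34  36  41  61
157   10  19  21  20  24  32  32  50  52  49  37  40  39  49  42  33  27  34  65  71  43  39  39  54
158   10  10  13  13  17  16  16  21  26  32  42  48  51  51  40  33  24  52  77  78  67  42  47  71
159    6  11   6  11   7  13  19  16  12  18  17  24  24  28  25  21  31  69  87  99  78  65  42  54
160    5   5  11   9   6  10  12   7   7  10  11  15   8  11   6   6  40  90  84  83  82  78  68  60
161   10   8  10   6   3   9  11   6   2   6   8   9  11  12  13  13  74 144  93  77  77  75  77  70
162    7   8   8   6   7   6   6   9   2   5   4   6   9   3   4  13  79 160 142  92  78  74  75  75
163    1   5   5   4   4   4   1   8   5   5  10   6   6   9   2  16  69 139 158 139  90  76  74  74
164   53  18   9   5   1   4   8   6  12   5   6   6  25  25   8  13  57 115 140 157 139  91  78  73
165  175  86  49  36  25  15   4   7   3   9   7   6  20  25  19  16  57 108 116 133 155 142  90  77
166  122 104 101 106  98  50  19   8   4   9  12   7   5  10   3   9  53 103 107 111 133 1
[... 494 characters left out ...]
0 119 123 121 120 120
172  105 105 105 105 104 101  81  58  48  47  46  48  46  48  52  76 101 110 122 123 122 120 120 120
173  103 103 105 104 104 107 106  98  86  79  70  68  70  76 100 103 105 104 109 121 124 121 120 122
174  106 104 103 104 103 104 104 105 103 103 103 102 105 103 106 106 104 104 106 122 121 121 121 122
175  105 103 103 104 104 103 104 105 105 104 106 104 106 106 104 105 105 106 118 122 119 120 121 120
176  105 104 104 103 104 104 103 104 105 104 104 104 106 105 105 101 103 109 121 123 122 120 117 113
177  105 103 104 104 103 102 103 106 104 104 104 105 104 103 102 103 107 121 123 122 116 114 101  92
[0.54209617 0.30405824 0.09592179] [ 0.71487454  0.6666249  -0.76522397]
```

>>> send_rows --steps '[{"tx": 0, "ty": 0, "tz": 0.03, "turn": 0, "grip": 0}, {"tx": 0, "ty": 0, "tz": 0.03, "turn": 0, "grip": 0}, {"tx": 0, "ty": 0, "tz": 0.02, "turn": 0, "grip": 0}]'

```text
time: 11.42
position: [0.542, 0.304, 0.0909]
tool_rot: [3.118, 0.387, -0.0]
ft_force: [-0.4, 0.2, -0.1]
grip_width: 0.008
grip_force: 0.0
```

>>> send_rows --steps '[{"tx": 0, "ty": 0, "tz": 0.03, "turn": 0, "grip": 0}, {"tx": 0, "ty": 0, "tz": 0.03, "turn": 0, "grip": 0}, {"tx": 0, "ty": 0, "tz": 0.02, "turn": 0, "grip": 0}]'

```text
time: 11.8
position: [0.5422, 0.3041, 0.0865]
tool_rot: [3.118, 0.387, 0.0]
ft_force: [-1.1, -0.0, 3.1]
grip_width: 0.006
grip_force: 1.4
```

Contact at about 3 N, with TCP z at 0.0865. I'll press on until the force rises, which means the key is home.

>>> send_rows --steps '[{"tx": 0, "ty": 0, "tz": 0.02, "turn": 0, "grip": 0}, {"tx": 0, "ty": 0, "tz": 0.02, "turn": 0, "grip": 0}, {"tx": 0, "ty": 0, "tz": 0.02, "turn": 0, "grip": 0}, {"tx": 0, "ty": 0, "tz": 0, "turn": 0, "grip": 0}]'

```text
time: 12.3
position: [0.5421, 0.3041, 0.0826]
tool_rot: [-3.118, -0.387, 0.0]
ft_force: [-0.3, -0.2, 2.2]
grip_width: 0.001
grip_force: 1.3
```

>>> send_rows --steps '[{"tx": 0, "ty": 0, "tz": 0.02, "turn": 0, "grip": 0}, {"tx": 0, "ty": 0, "tz": 0, "turn": 0, "grip": 0}]'

```text
time: 12.55
position: [0.5421, 0.304, 0.0814]
tool_rot: [3.118, 0.387, 0.0]
ft_force: [-0.3, 0.0, 1.7]
grip_width: 0.007
grip_force: 1.3
```

>>> send_rows --steps '[{"tx": 0, "ty": 0, "tz": 0.02, "turn": 0, "grip": 0}, {"tx": 0, "ty": 0, "tz": 0, "turn": 0, "grip": 0}]'

```text
time: 12.8
position: [0.5421, 0.3041, 0.0805]
tool_rot: [3.118, 0.387, 0.0]
ft_force: [-1.5, -1.4, 3.7]
grip_width: 0.003
grip_force: 2.1
```

>>> send_rows --steps '[{"tx": 0, "ty": 0, "tz": 0.01, "turn": 0, "grip": 0}, {"tx": 0, "ty": 0, "tz": 0, "turn": 0, "grip": 0}]'

```text
time: 13.05
position: [0.5422, 0.3041, 0.08]
tool_rot: [3.118, 0.387, 0.0]
ft_force: [-2.0, -0.7, 5.8]
grip_width: 0.005
grip_force: 2.7
```

>>> send_rows --steps '[{"tx": 0, "ty": 0, "tz": 0.01, "turn": 0, "grip": 0}, {"tx": 0, "ty": 0, "tz": 0, "turn": 0, "grip": 0}]'

```text
time: 13.3
position: [0.5422, 0.3041, 0.0796]
tool_rot: [3.117, 0.387, 0.0]
ft_force: [-1.7, -1.6, 6.1]
grip_width: 0.007
grip_force: 3.3
```

The force has risen past 3 N to 6 N, so the lamp key is home. The real tip height is about TCP z + 16 mm. Next: lift and go to the console.

>>> send_rows --steps '[{"tx": 0, "ty": 0, "tz": -0.3, "turn": 0, "grip": 0}, {"tx": 0, "ty": 0, "tz": -0.8, "turn": 0, "grip": 0}, {"tx": -0.39, "ty": 0.88, "tz": 0, "turn": 0, "grip": 0}, {"tx": -0.39, "ty": 0.88, "tz": 0, "turn": 0, "grip": 0}, {"tx": -0.39, "ty": 0.88, "tz": 0, "turn": 0, "grip": 0}, {"tx": -0.39, "ty": 0.88, "tz": 0, "turn": 0, "grip": 0}, {"tx": -0.39, "ty": 0.88, "tz": 0, "turn": 0, "grip": 0}, {"tx": -0.39, "ty": 0.88, "tz": 0, "turn": 0, "grip": 0}, {"tx": 0, "ty": 0, "tz": 0, "turn": 0, "grip": 0}, {"tx": 0, "ty": 0, "tz": 0, "turn": 0, "grip": 0}]'

```text
time: 14.55
position: [0.4837, -0.0368, 0.1456]
tool_rot: [-3.117, -0.387, -0.001]
ft_force: [0.9, -0.3, -0.7]
grip_width: 0.003
grip_force: 0.0
```

```bash
python3 - <<'E'
import cv2,numpy as np
from bench import ctrl
for n,w in (("scene",(slice(148,184),slice(304,334))),):
  for p in(np.load(f"pics/{n}.npz")["pixels"],ctrl.get_image(n)["pixels"]):
    g=p[w].max(2)
    print("\n".join("%d "%(148+i)+"".join("#" if x<45 else "+" if x<75 else "." for x in r) for i,r in enumerate(g) if i>12 and i<28))
print(ctrl.get_state()["position"])
E
```

```text
161 .........................+++++
162 ........................++++++
163 .............##++........+++++
164 ............######+.......++++
165 ...........########........++.
166 ...........########+.......++.
167 ..........##########........+.
168 ..........##########..........
169 ..........+########+..........
170 ...........########+..........
171 ..........+..####++...........
172 ..............................
173 ..............................
174 ..............................
175 ..............................
161 ..............................
162 ..............................
163 ..............................
164 ..............................
165 ............+####+............
166 ...........########...........
167 ..........+########+..........
168 ..........+########+..........
169 ...........########+..........
170 ...........+#######...........
171 .............+###+............
172 ..............................
173 ..............................
174 ..............................
175 ..............................
[ 0.48372531 -0.03602367  0.1455017 ]
```

The lamp key's top edge dropped 2 px (about 8 mm), so it is in. I'm over the console bar at (0.484, -0.037) and starting down.

>>> send_rows --steps '[{"tx": 0, "ty": 0, "tz": 0.6, "turn": 0, "grip": 0}, {"tx": 0, "ty": 0, "tz": 0.6, "turn": 0, "grip": 0}, {"tx": 0, "ty": 0, "tz": 0.25, "turn": 0, "grip": 0}, {"tx": 0, "ty": 0, "tz": 0.08, "turn": 0, "grip": 0}, {"tx": 0, "ty": 0, "tz": 0, "turn": 0, "grip": 0}]'

```text
time: 15.22
position: [0.4841, -0.037, 0.0541]
tool_rot: [3.117, 0.388, 0.002]
ft_force: [-0.2, 0.8, -0.2]
grip_width: 0.008
grip_force: 0.0
```

>>> send_rows --steps '[{"tx": 0, "ty": 0, "tz": 0.03, "turn": 0, "grip": 0}, {"tx": 0, "ty": 0, "tz": 0.03, "turn": 0, "grip": 0}, {"tx": 0, "ty": 0, "tz": 0.03, "turn": 0, "grip": 0}, {"tx": 0, "ty": 0, "tz": 0, "turn": 0, "grip": 0}]'

```text
time: 15.72
position: [0.4837, -0.0376, 0.0482]
tool_rot: [3.117, 0.386, 0.001]
ft_force: [-0.3, 0.7, 1.6]
grip_width: 0.005
grip_force: 0.9
```

>>> send_rows --steps '[{"tx": 0, "ty": 0, "tz": 0.02, "turn": 0, "grip": 0}, {"tx": 0, "ty": 0, "tz": 0.02, "turn": 0, "grip": 0}, {"tx": 0, "ty": 0, "tz": 0.02, "turn": 0, "grip": 0}, {"tx": 0, "ty": 0, "tz": 0.02, "turn": 0, "grip": 0}, {"tx": 0, "ty": 0, "tz": 0.02, "turn": 0, "grip": 0}, {"tx": 0, "ty": 0, "tz": 0, "turn": 0, "grip": 0}]'

```text
time: 16.48
position: [0.4837, -0.0376, 0.0419]
tool_rot: [3.117, 0.387, 0.001]
ft_force: [2.2, -1.1, 2.7]
grip_width: 0.008
grip_force: 1.2
```

>>> send_rows --steps '[{"tx": 0, "ty": 0, "tz": 0.02, "turn": 0, "grip": 0}, {"tx": 0, "ty": 0, "tz": 0.02, "turn": 0, "grip": 0}, {"tx": 0, "ty": 0, "tz": 0, "turn": 0, "grip": 0}]'

```text
time: 16.85
position: [0.4836, -0.0376, 0.0396]
tool_rot: [3.117, 0.387, 0.001]
ft_force: [1.8, -1.1, 3.7]
grip_width: 0.003
grip_force: 1.8
```

>>> send_rows --steps '[{"tx": 0, "ty": 0, "tz": 0.02, "turn": 0, "grip": 0}, {"tx": 0, "ty": 0, "tz": 0, "turn": 0, "grip": 0}]'

```text
time: 17.1
position: [0.4837, -0.0376, 0.0387]
tool_rot: [3.117, 0.387, 0.001]
ft_force: [0.8, -1.9, 6.5]
grip_width: 0.007
grip_force: 3.1
```

6.5 N, so the bar key is home. On to the camera box.

>>> send_rows --steps '[{"tx": 0, "ty": 0, "tz": -0.2, "turn": 0, "grip": 0}, {"tx": 0, "ty": 0, "tz": -0.7, "turn": 0, "grip": 0}, {"tx": 0, "ty": 0, "tz": -0.8, "turn": 0, "grip": 0}, {"tx": -0.22, "ty": 0.86, "tz": 0, "turn": 0, "grip": 0}, {"tx": -0.22, "ty": 0.86, "tz": 0, "turn": 0, "grip": 0}, {"tx": -0.22, "ty": 0.86, "tz": 0, "turn": 0, "grip": 0}, {"tx": -0.22, "ty": 0.86, "tz": 0, "turn": 0, "grip": 0}, {"tx": -0.22, "ty": 0.86, "tz": 0, "turn": 0, "grip": 0}, {"tx": 0, "ty": 0, "tz": 0, "turn": 0, "grip": 0}, {"tx": 0, "ty": 0, "tz": 0, "turn": 0, "grip": 0}]'

```text
time: 18.35
position: [0.482, -0.3023, 0.1398]
tool_rot: [-3.115, -0.387, 0.001]
ft_force: [0.1, 0.7, 0.5]
grip_width: 0.004
grip_force: 0.0
```

```bash
python3 - <<'E'
import numpy as np
from bench import ctrl
for p in(np.load("pics/scene.npz")["pixels"],ctrl.get_image("scene")["pixels"]):
    g=p[222:256,226:262].max(2)
    print("\n".join("%d "%(222+i)+"".join("#" if x<45 else "+" if x<75 else "." for x in r) for i,r in enumerate(g)))
print(ctrl.get_state()["position"])
E
```

```text
222 ....................................
223 ....................................
224 ....................................
225 ....................................
226 ....................................
227 ....................................
228 ...............##++.................
229 ..............+#####................
230 ..............######................
231 .............+######................
232 .............########...............
233 ............#########...............
234 ............########+...............
235 ...........#########................
236 ..........+########+................
237 ..........#########.................
238 .........#########+.........###.....
239 ........+########+.........+###+....
240 ........########+.........+######...
241 .......+########+........+########+.
242 .......+########.........##########.
243 .......+#######+........###########+
244 .......+######+.........#####+#####+
245 .......+######..........+##########.
246 .......+#####+...........##########.
247 ..........+##............+########..
248 ..........................++##
[... 1025 characters left out ...]
#+....
240 .........+######+.........+######...
241 .........#######+........+########..
242 ........+#######.........##########.
243 ........#######+........###########.
244 .......+######+.........#####++####+
245 .......+######..........+##########.
246 ........+####+...........##########.
247 ...........#+............+########..
248 ..........................++###++...
249 ....................................
250 ....................................
251 ....................................
252 ....................................
253 ....................................
254 ....................................
255 ...................................+
[ 0.48244637 -0.30171202  0.14008325]
```

The bar key has sunk by 2 px and the joystick hasn't moved. Now the camera key.

>>> send_rows --steps '[{"tx": 0, "ty": 0, "tz": 0.6, "turn": 0, "grip": 0}, {"tx": 0, "ty": 0, "tz": 0.4, "turn": 0, "grip": 0}, {"tx": 0, "ty": 0, "tz": 0.12, "turn": 0, "grip": 0}, {"tx": 0, "ty": 0, "tz": 0, "turn": 0, "grip": 0}]'

```text
time: 18.9
position: [0.4827, -0.3027, 0.0734]
tool_rot: [-3.117, -0.389, 0.0]
ft_force: [0.0, -1.0, 0.3]
grip_width: 0.004
grip_force: 0.0
```

>>> send_rows --steps '[{"tx": 0, "ty": 0, "tz": 0.03, "turn": 0, "grip": 0}, {"tx": 0, "ty": 0, "tz": 0.03, "turn": 0, "grip": 0}, {"tx": 0, "ty": 0, "tz": 0.03, "turn": 0, "grip": 0}, {"tx": 0, "ty": 0, "tz": 0, "turn": 0, "grip": 0}]'

```text
time: 19.4
position: [0.4823, -0.3038, 0.0677]
tool_rot: [-3.118, -0.386, 0.0]
ft_force: [-0.9, 0.1, -0.4]
grip_width: 0.006
grip_force: 0.0
```

>>> send_rows --steps '[{"tx": 0, "ty": 0, "tz": 0.02, "turn": 0, "grip": 0}, {"tx": 0, "ty": 0, "tz": 0.02, "turn": 0, "grip": 0}, {"tx": 0, "ty": 0, "tz": 0.02, "turn": 0, "grip": 0}, {"tx": 0, "ty": 0, "tz": 0, "turn": 0, "grip": 0}]'

```text
time: 19.9
position: [0.4825, -0.3039, 0.0643]
tool_rot: [3.117, 0.387, 0.0]
ft_force: [-0.1, 0.5, 2.5]
grip_width: 0.007
grip_force: 1.3
```

>>> send_rows --steps '[{"tx": 0, "ty": 0, "tz": 0.02, "turn": 0, "grip": 0}, {"tx": 0, "ty": 0, "tz": 0.02, "turn": 0, "grip": 0}, {"tx": 0, "ty": 0, "tz": 0.02, "turn": 0, "grip": 0}, {"tx": 0, "ty": 0, "tz": 0, "turn": 0, "grip": 0}]'

```text
time: 20.4
position: [0.4825, -0.3039, 0.0605]
tool_rot: [3.117, 0.387, 0.0]
ft_force: [0.2, 0.1, 2.0]
grip_width: 0.007
grip_force: 1.2
```

>>> send_rows --steps '[{"tx": 0, "ty": 0, "tz": 0.02, "turn": 0, "grip": 0}, {"tx": 0, "ty": 0, "tz": 0.02, "turn": 0, "grip": 0}, {"tx": 0, "ty": 0, "tz": 0, "turn": 0, "grip": 0}]'

```text
time: 20.78
position: [0.4825, -0.3038, 0.0581]
tool_rot: [3.118, 0.387, 0.0]
ft_force: [0.5, -0.8, 3.2]
grip_width: 0.001
grip_force: 1.2
```

>>> send_rows --steps '[{"tx": 0, "ty": 0, "tz": 0.02, "turn": 0, "grip": 0}, {"tx": 0, "ty": 0, "tz": 0.01, "turn": 0, "grip": 0}, {"tx": 0, "ty": 0, "tz": 0, "turn": 0, "grip": 0}]'

```text
time: 21.15
position: [0.4825, -0.3039, 0.0568]
tool_rot: [3.117, 0.387, 0.0]
ft_force: [-1.7, 0.7, 5.1]
grip_width: 0.005
grip_force: 3.0
```

Home. Next: lift clear, back off and check the keys.

>>> send_rows --steps '[{"tx": 0, "ty": 0, "tz": -0.2, "turn": 0, "grip": 0}, {"tx": 0, "ty": 0, "tz": -0.8, "turn": 0, "grip": 0}, {"tx": 0, "ty": 0, "tz": -0.8, "turn": 0, "grip": 0}, {"tx": 0, "ty": 0.9, "tz": 0, "turn": 0, "grip": 0}, {"tx": 0, "ty": 0.9, "tz": 0, "turn": 0, "grip": 0}, {"tx": 0, "ty": 0, "tz": 0, "turn": 0, "grip": 0}, {"tx": 0, "ty": 0, "tz": 0, "turn": 0, "grip": 0}, {"tx": 0, "ty": 0, "tz": 0, "turn": 0, "grip": 0}]'

```text
time: 22.15
position: [0.5091, -0.4067, 0.1645]
tool_rot: [-3.117, -0.39, -0.0]
ft_force: [-0.3, 0.0, 0.0]
grip_width: 0.002
grip_force: 0.0
```

```bash
python3 - <<'E'
import cv2,numpy as np
from bench import ctrl
a=ctrl.get_image("scene")["pixels"];b=np.load("pics/scene.npz")["pixels"]
c=np.hstack([x[140:340,130:360,::-1] for x in(b,a)])
cv2.imwrite("pics/end.png",cv2.resize(c,(800,348),interpolation=cv2.INTER_CUBIC))
for p in(b,a):
    g=p[286:314,160:190].max(2)
    print("\n".join("%d "%(286+i)+"".join("#" if x<45 else "+" if x<75 else "." for x in r) for i,r in enumerate(g)))
E
```

```text
286 ..............................
287 ..............................
288 ..............................
289 ..............................
290 ..............................
291 ..............................
292 ..............................
293 ..............................
294 ..............+#..............
295 .............####.............
296 ............+#####+...........
297 ...........+#######+..........
298 ..........+#########+.........
299 .........############+........
300 .........#############+.......
301 .........#############+.......
302 .........############+........
303 .........+##########+.........
304 ..........+########+..........
305 ............######+...........
306 .............####+............
307 ..............##+.............
308 ..............................
309 ..............................
310 ..............................
311 ..............................
312 ..............................
313 ..............................
286 ..............................
287 ..............................
288 ..............................
289 ...........
[... 159 characters left out ...]

294 ..............................
295 ................+.............
296 ..............+##+............
297 .............+####+...........
298 ............+#######..........
299 ...........+#########.........
300 ..........+###########........
301 .........+############+.......
302 .........############+........
303 .........+##########+.........
304 ..........+########+..........
305 ............######+...........
306 .............+###+............
307 ..............+#+.............
308 ..............................
309 ..............................
310 ..............................
311 ..............................
312 ..............................
313 ..............................
```

View pics/end.png

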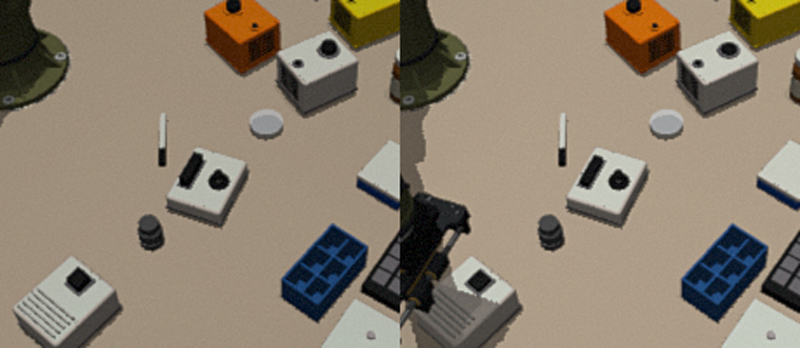

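The before/after view shows all three keys sunk: lamp at (728,50), bar at (592,172), square at (480,280). The instruments and bystanders haven't moved, and the arm is clear.

```bash
python3 -c "
from bench import ctrl
print(ctrl.close_job())"
```

```text
the job is handed in; nothing more can be done
None
```

I pressed the lamp, console and camera keys home in that order and handed the job in; the final picture shows all three sunk, the reset button out and nothing moved, but the hand-in gave no verdict.

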